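# Pin the sample loader to the analyser with the tapered drift

## Task

The sample loader has been rolled up to the analyser, but the hole in its tongue sits several millimetres out of line under the hole of the analyser's docking bracket. Take the red-headed tapered drift out of the pin stand, feel its tip down through the bracket hole into the tongue's hole and press it home with a steady hand, never harder than about 30 N, so that it pulls the loader into line and its collar lies flat on the bracket; then swing the yellow keeper round over the collar as far as it goes and let go. Leave the grey spare pin and the yellow-lidded specimen jar where they stand.

Things in the scene. Friction and masses are not known exactly. Their poses are not given: they have to be found in the camera images.
- drift_head (a point): Centre of the drift's red gripping head (18 mm across, 36 mm tall, on a neck 12 mm across and 12 mm long above the collar). The drift stands upright in one of the pin stand's two sockets. This point lies on its axis, 35 mm above the underside of the collar, 83 mm above the tip; z points up along the pin.
- drift: The same drift, steel, 101 mm long, 0.12 kg; origin at its tip, z up along the pin. From the tip up: flat nose 5 mm across, taper to 13.4 mm across over 32 mm, plain 13.4 mm shank 16 mm long, collar 26 mm across and 5 mm thick, neck, head.
- spare_pin_head (a point): Centre of the grey head of the spare pin in the other socket: same head and collar as the drift, but a short straight shank. To be left alone.
- stand: Fixed grey pin stand, 70 (its x) x 150 (its y) x 62 mm tall, origin at the centre of its underside. Two sockets 16 mm wide, 56 mm deep, at y = -38 and +38 mm; each pin hangs in its socket with its collar on the block's top. Either pin may be in either socket.
- analyser: Fixed benchtop analyser, cream housing 320 x 300 mm, 232 mm tall, with a level aluminium docking bracket. Origin on the bench under the bracket hole; the housing lies towards its -y (from 158 mm off the hole), the loader towards its +y; z up.
- bracket_hole (a point): Centre of the hole in the docking bracket, on its top face, 75 mm above the bench; axes as the analyser's. Hole 15 mm across through a plate 6 mm thick, 110 mm wide. 1.5 mm beneath lies the loader's tongue: a tip that lands on the tongue stops 7.5 mm below this point. Under the tongue it is clear down to the bench.
- loader: Loader's base rails, fixed to the bench. On them slides the cream carriage (tubes on it up to 160 mm high, 110 mm and more from the hole) with its steel tongue, 6 mm thick with a 15 mm hole. That hole starts about 8 mm (7.4 to 8.2) out of line along the analyser's y, to + or -, not measured: look or feel for it. It slides 9 mm either way against about 6 N of friction and stays put.
- keeper (a joint): Keeper angle: 0 at its open stop, grows as it closes (clockwise from above), 1.82 rad at its closed stop, with its slot round the drift's neck. Stays where it is left; about 0.5 N at the knob turns it. Its plate's underside is 7 mm above the bracket, so it passes over the collar only when the drift is fully down.
- keeper_knob (a point): Centre of the upright black knob, 12 mm across and 24 mm tall, on the outer end of the yellow keeper plate (4 mm thick). The keeper turns about an upright axis at x = 0, y = -38 mm from the bracket hole in the analyser's axes, 70 mm from the knob. Closed, the knob stands at x = -5, y = +32 mm from the hole.
- specimen_jar: Loose clear specimen jar with a yellow lid, 54 mm across, 60 mm tall, 0.08 kg, origin under its centre. To be left alone.
There are look-alikes about, which are no part of the job. Leave any blue look-alike of the drift alone.

How it is judged:
By the outcome, as a careful person would: the job done as asked, in the order asked, and still so for the second after the job is handed in, with the robot touching nothing.
It also fails if it takes over 61 s, if anything falls off the work surface, if the arm or the gripper's body presses on something with over 40 N, if the wrist force passes 120 N, or if a joint passes its speed limit or range.

## Robot

A 7-joint arm with a two-finger parallel gripper is mounted at the origin on the work surface. World frame = base frame: x ahead of the robot, y to its left, z up, the work surface at z = 0. Lengths are in m, angles in rad, forces in N, time in s.
With the tool pointing down it reaches from about 0.4 to 0.75 m from the base axis. Payload 19.5 kg.
Tool frame: the origin (TCP) lies at the centre of the arm's flange, where the gripper is bolted on; the fingertips stand 173 mm ahead of it and the grasp point (between the pads) lies 155 mm ahead of it; z points along the fingers, y is the direction in which the jaws open and shut (so a half turn about z gives the same grasp; the last joint's range is limited). The gripper opens to 85 mm and grips with 20 to 120 N. Pads are 22 mm wide; open, the fingers measure 114 mm over their backs; the gripper's body (76 mm by 85 mm) begins 54 mm behind the grasp point. The pads swing forward as they close: fully open they stand 13 mm farther back than shut.
Start: joints at [-1.341, 0.707, -0.028, 1.485, 0.022, 0.951, -0.075], TCP at [0.154, 0.554, 0.405] pointing down, gripper open.
Joint ranges: [-2.71, 2.71], [-0.32, 2.16], [-1.57, 1.52], [0, 2.45], [-1.46, 4.6], [0, 2.02], [-2.83, 2.83]. Speed limits (rad/s): [1.89, 1.89, 2.57, 2.57, 3.01, 3.01, 3.01].

## Interface

Orientations are given as a unit quaternion [x, y, z, w].
In Python, from bench import bot gives the robot as it stands.
- The arm moves only by the shell command python3 -m pendant 'ROWS'. ROWS is JSON, a list of rows, each an object with "angular": the turn, a rotation vector about the tool's x, y, z in rad, a list of three; "dp": the shift along the tool's x, y, z in mm, a list of three; "fingers": the finger opening in mm, from 0 to 85.4. A call has exactly 10 rows; each row is the pose to reach, as a shift and turn from the pose commanded when the call began, along the tool's axes at that moment; what a row does not reach only later rows make up. A row lasts 1/8 s, in which the tool goes at most 62.5 mm and 10.7 degrees, less where a joint would pass 70% of its speed; a pose out of reach is approached as far as the arm can. A call with a gripper value outside its range is refused whole. The fingers move at their own pace and stop on an object; the grip force is fixed at half the most. Time passes only in rows, so rows that repeat a pose let the fingers close, or fill a call up. It gives the time, the measured TCP pose, the force and the opening at its end, in the units of the state.
- bot.observe(): the state, without advancing time (a new reading comes with each control period).
- bot.camera(name): name is "scene" or "top" or "wrist"; returns the picture (480x640x3 uint8, red, green, blue); there is no depth.
- bot.camera_info(name): a dict with "vertical_fov" (degrees; the focal length in pixels is half the picture's height over the tangent of half this angle, whatever the lens; pixels are square), "cx", "cy" (the principal point, pixels), "k1" (the pictures are not rectified: a ray, as slopes to the right and down, at radius r is drawn at 1 + k1 r^2 times it, then the intrinsics apply), "R" (3x3) and "t" (3): a world point X has camera coordinates R X + t. Camera axes: x right, y down, z forward; pixel columns grow to the right and rows downward; lengths in m; the calibration is good to about 2 mm. A picture is of the moment at which its call begins: read the wrist's pose just before it. camera_info takes no time and is no camera call; for the wrist camera it gives the pose at the moment of the call.
- bot.sign_off(): hands the job in, once; it reports no verdict.
The state is a dict: "time_s": time; "joint_pos": joint angles; "joint_vel": joint speeds; "joint_efforts": joint torques, N m; "tool_pos": TCP position; "eef_rot": TCP orientation; "contact_force": force on the tool from outside, world axes, zero at the start; "ft_torque": the same for the moment, N m; "grip_width": finger opening in m.
Only numpy, scipy, OpenCV 4.12 (cv2) and the standard library are available. Lean on these libraries where they do the work, as an engineer would, in place of code of your own. Each camera call takes 0.05 s, during which the arm holds its last target.

## Working session

There is one attempt and no reset: what is moved stays moved. The work goes in short steps, Python scripts to look and compute and a shell command to move; the robot and the scene stay as the last step left them, time stands still between calls to the robot, and variables do not carry over. Pictures are saved under pics/ and viewed, and the job is handed in when it is done.

```bash
ls; mkdir -p pics; cat > h.py <<'E'
import numpy as np, cv2
from bench import bot
def save(n,img): cv2.imwrite('pics/'+n+'.png',cv2.cvtColor(img,cv2.COLOR_RGB2BGR))
def K(i):
    f=240/np.tan(np.radians(i['vertical_fov'])/2); return f
def ray(i,u,v):
    f=K(i); xd=np.array([(u-i['cx'])/f,(v-i['cy'])/f]); x=xd.copy()
    for _ in range(30): x=xd/(1+i['k1']*(x@x))
    R=np.array(i['R']);t=np.array(i['t'])
    d=R.T@np.array([x[0],x[1],1.]); return -R.T@t,d/np.linalg.norm(d)
def onz(i,u,v,z):
    o,d=ray(i,u,v); return o+d*(z-o[2])/d[2]
def proj(i,X):
    c=np.array(i['R'])@np.array(X)+np.array(i['t']); s=c[:2]/c[2]; s=s*(1+i['k1']*(s@s)); f=K(i)
    return s*f+[i['cx'],i['cy']]
E
python3 - <<'E'
from h import *
s=bot.observe(); print({k:np.round(v,3).tolist() for k,v in s.items()})
for n in ['scene','top','wrist']:
    i=bot.camera_info(n); save(n+'0',bot.camera(n)); print(n,{k:np.round(v,4).tolist() for k,v in i.items()})
E
```

```text
pics
{'time_s': 0.0, 'joint_pos': [-1.341, 0.707, -0.028, 1.485, 0.022, 0.951, -0.076], 'joint_vel': [-0.002, 0.001, 0.001, -0.001, -0.001, 0.0, -0.0], 'joint_efforts': [-0.001, -88.321, 1.234, -23.617, 0.017, 0.007, 0.0], 'tool_pos': [0.154, 0.554, 0.404], 'eef_rot': [0.135, 0.991, -0.001, -0.0], 'contact_force': [-0.241, -0.387, -0.053], 'ft_torque': [-0.0, 0.042, -0.04], 'grip_width': 0.085}
scene {'vertical_fov': 43.5426, 'cx': 318.9865, 'cy': 247.2496, 'k1': -0.1623, 'R': [[-0.8639, 0.5035, 0.0092], [0.2852, 0.5042, -0.8151], [-0.4151, -0.7016, -0.5792]], 't': [0.4033, -0.1258, 1.3098]}
top {'vertical_fov': 53.4791, 'cx': 316.3312, 'cy': 240.9668, 'k1': -0.0974, 'R': [[0.0056, -0.9995, -0.0304], [-0.9972, -0.0034, -0.0748], [0.0747, 0.0307, -0.9967]], 't': [0.1255, 0.5306, 0.7981]}
wrist {'vertical_fov': 66.4093, 'cx': 324.0234, 'cy': 236.9903, 'k1': -0.0499, 'R': [[0.2686, 0.9633, -0.0003], [0.913, -0.2545, 0.3189], [0.3071, -0.086, -0.9478]], 't': [-0.5759, -0.0411, 0.3812]}
```

View pics/scene0.png

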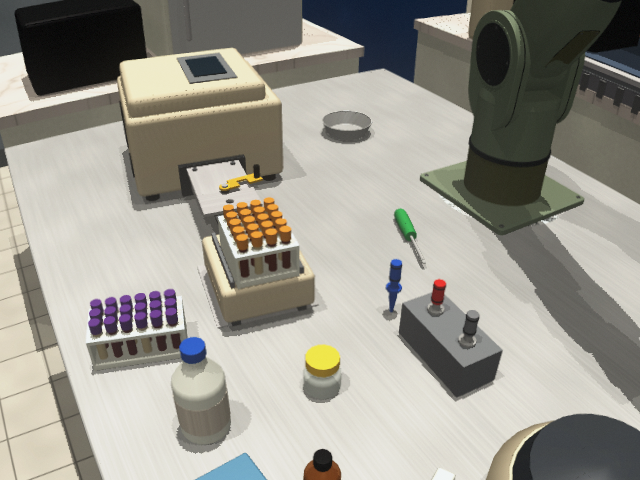

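View pics/top0.png

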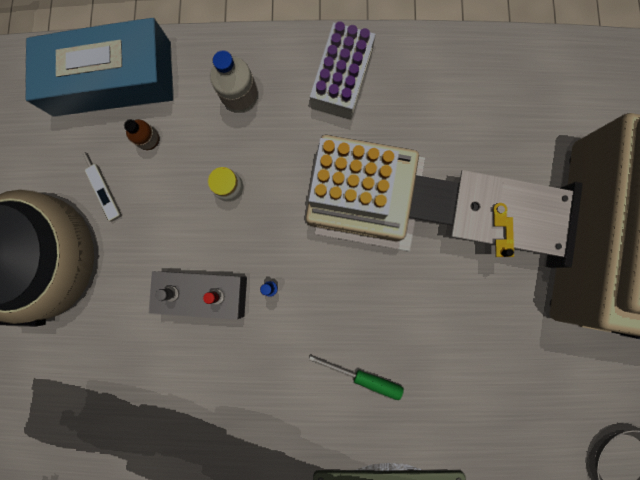

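View pics/wrist0.png

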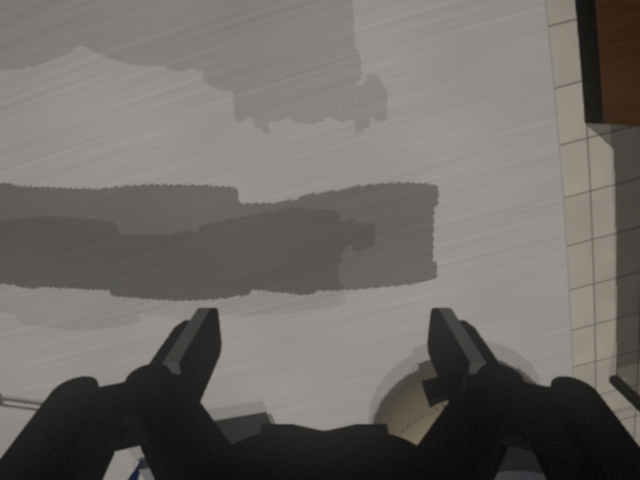

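The top view shows the red drift head at (210,297), the grey spare at (165,294) and a blue look-alike at (268,288). It also shows the bracket hole at about (475,206), the keeper pivot at (501,209), the knob at (507,253) and the jar at (223,183). I'll measure these and check enlarged crops.

```bash
python3 - <<'E'
from h import *
top=cv2.cvtColor(cv2.imread('pics/top0.png'),cv2.COLOR_BGR2RGB); sc=cv2.cvtColor(cv2.imread('pics/scene0.png'),cv2.COLOR_BGR2RGB)
it=bot.camera_info('top'); isc=bot.camera_info('scene')
def red(img):
    h=cv2.cvtColor(img,cv2.COLOR_RGB2HSV); m=(((h[...,0]<6)|(h[...,0]>174))&(h[...,1]>170)&(h[...,2]>90)).astype(np.uint8)
    n,l,s,c=cv2.connectedComponentsWithStats(m)
    return [(s[k].tolist(),np.round(c[k],1).tolist()) for k in range(1,n) if s[k,4]>20]
print(red(top)); print(red(sc))
a=cv2.resize(top[160:280,420:600],None,fx=4,fy=4,interpolation=cv2.INTER_CUBIC); save('crop_br',a)
b=cv2.resize(top[250:340,130:300],None,fx=4,fy=4,interpolation=cv2.INTER_CUBIC); save('crop_st',b)
c=cv2.resize(sc[140:220,170:300],None,fx=6,fy=6,interpolation=cv2.INTER_CUBIC); save('crop_sb',c)
E
```

```text
[([204, 293, 10, 11, 91], [208.5, 297.7])]
[([434, 280, 12, 8, 73], [439.3, 283.3]), ([434, 291, 9, 10, 40], [437.7, 296.2])]
```

View pics/crop_br.png

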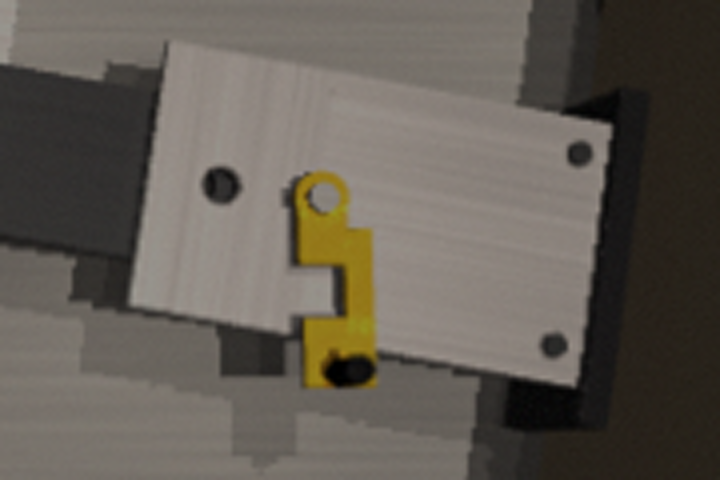

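View pics/crop_st.png

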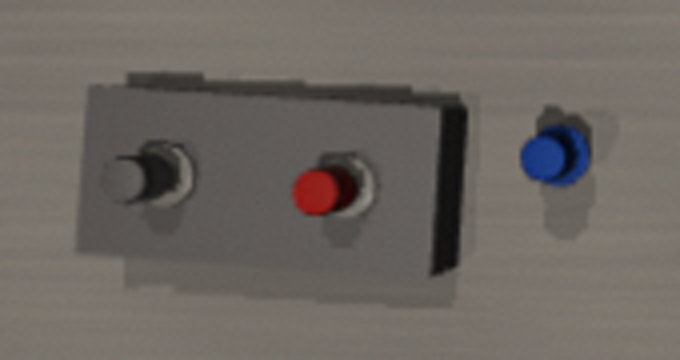

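View pics/crop_sb.png

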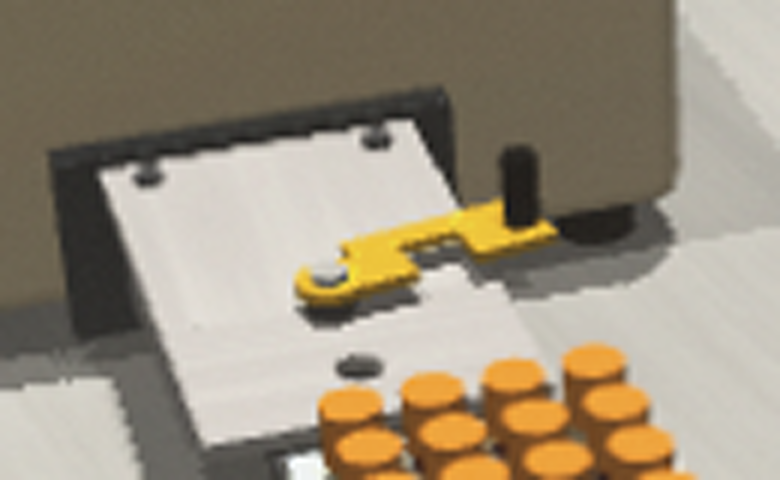

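```bash
python3 - <<'E'
from h import *
it=bot.camera_info('top'); isc=bot.camera_info('scene')
P=lambda n,u,v,z,i=it: print(n,np.round(onz(i,u,v,z)*1000,1))
P('headtop T',209.1,297.7,.115); P('headtop S',439.3,283.3,.115,isc); P('collar T',217.5,296.5,.067)
P('spare top T',130+124/4,250+178/4,.115);P('spare collar T',130+168/4,250+174/4,.067)
P('hole T',475.25,206.25,.075); P('hole S',170+359/6,140+366/6,.075,isc)
P('pivot T',501.2,208.4,.088);P('pivot S',170+328/6,140+272/6,.088,isc)
P('knobtop T',420+358/4,160+369/4,.110);P('knobtop S',170+519/6,140+152/6,.110,isc)
P('jar',223,183,.06)
for n,u,v in [('A',168,40),('B',130,305),('C',612,125),('D',578,386)]: P('br'+n,420+u/4,160+v/4,.075)
P('bolt1',420+579/4,160+153/4,.076);P('bolt2',420+553/4,160+345/4,.076)
P('blue',130+545/4,250+158/4,.1)
for n,u,v in [('s1',90,86),('s2',78,250),('s3',442,104),('s4',430,275)]: P('st'+n,130+u/4,250+v/4,.062)
E
```

```text
headtop T [435.3 288.8 115. ]
headtop S [437.3 290.8 115. ]
collar T [435.2 287.2  67. ]
spare top T [439.3 364.7 115. ]
spare collar T [439.2 363.4  67. ]
hole T [ 583.3 -131.1   75. ]
hole S [ 583.9 -130.7   75. ]
pivot T [ 578.2 -169.1   88. ]
pivot S [ 577.3 -168.7   88. ]
knobtop T [ 507.  -172.4  110. ]
knobtop S [ 506.7 -173.9  110. ]
jar [624.  283.6  60. ]
brA [ 642.9 -110.8   75. ]
brB [534.4 -93.   75. ]
brC [ 609.5 -296.1   75. ]
brD [ 502.1 -277.4   75. ]
bolt1 [ 597.5 -280.8   76. ]
bolt2 [ 518.7 -266.8   76. ]
blue [448.3 202.8 100. ]
sts1 [475.1 399.4  62. ]
sts2 [407.  402.9  62. ]
sts3 [469.  250.7  62. ]
sts4 [399.2 254.7  62. ]
```

The points agree to within 2 mm across both views. The spacings also check out: drift to spare 76 mm, hole to pivot 38 mm, pivot to knob 70 mm. The red-headed pin in the stand fits the description. The blue one stands outside the stand and the grey one is the spare. Next I'll work out the first move.

```bash
cat >> h.py <<'E'
from scipy.spatial.transform import Rotation as Ro
YA=np.array([.162,.987,0]); YA/=np.linalg.norm(YA); XA=np.array([YA[1],-YA[0],0]); HOLE=np.array([.5835,-.131,.075])
def delta(target_g, jaw=None):
    """target grasp point world (m); jaw dir -> dp mm in tool axes, rotvec in tool axes"""
    s=bot.observe(); R=Ro.from_quat(s['eef_rot']).as_matrix(); p=np.array(s['tool_pos'])
    if jaw is None: Rt=R
    else:
        y=np.array(jaw,float); y/=np.linalg.norm(y)
        if y@R[:,1]<0: y=-y
        z=np.array([0,0,-1.]); Rt=np.c_[np.cross(y,z),y,z]
    tcp=np.array(target_g)-Rt[:,2]*.155
    print('p',np.round(p*1000,1),'grasp',np.round((p+R[:,2]*.155)*1000,1),'F',np.round(s['contact_force'],1),'w',round(s['grip_width']*1000,1),'t',s['time_s'])
    print('dp',np.round(R.T@(tcp-p)*1000,1),'rot',np.round(Ro.from_matrix(R.T@Rt).as_rotvec(),3), 'tool x,y',np.round(R[:,0],3),np.round(R[:,1],3))
E
python3 - <<'E'
from h import *
delta([.436,.289,.177],YA)
delta([.436,.289,.097],YA)
i=bot.camera_info('wrist'); s=bot.observe(); R=Ro.from_quat(s['eef_rot']).as_matrix()
c=-np.array(i['R']).T@np.array(i['t']); print('cam in tool',R.T@(c-s['tool_pos']), R.T@np.array(i['R']).T)
E
```

```text
p [154.3 553.8 404.3] grasp [154.3 553.7 249.3] F [ 0.9 -0.7 -0.3] w 85.5 t 0.15
dp [-342.4 -179.5   72.5] rot [-0.001 -0.    -0.109] tool x,y [-0.963  0.268 -0.   ] [ 0.268  0.963 -0.001]
p [154.3 553.8 404.3] grasp [154.3 553.7 249.3] F [ 0.9 -0.7 -0.3] w 85.5 t 0.15
dp [-342.4 -179.4  152.5] rot [-0.001 -0.    -0.109] tool x,y [-0.963  0.268 -0.   ] [ 0.268  0.963 -0.001]
cam in tool [0.0825283  0.001107   0.03006197] [[-1.51489134e-04 -9.47793927e-01 -3.18883440e-01]
 [ 9.99999785e-01 -3.46959778e-04  5.56182124e-04]
 [-6.37785767e-04 -3.18883287e-01  9.47793776e-01]]
```

```bash
python3 -m pendant '[{"dp":[-50,-26,0],"angular":[0,0,-0.02],"fingers":50},{"dp":[-100,-52,5],"angular":[0,0,-0.04],"fingers":50},{"dp":[-150,-78,15],"angular":[0,0,-0.06],"fingers":50},{"dp":[-200,-105,30],"angular":[0,0,-0.09],"fingers":50},{"dp":[-250,-131,45],"angular":[0,0,-0.109],"fingers":50},{"dp":[-300,-157,60],"angular":[0,0,-0.109],"fingers":50},{"dp":[-342,-179,70],"angular":[0,0,-0.109],"fingers":50},{"dp":[-342,-179,72],"angular":[0,0,-0.109],"fingers":50},{"dp":[-342,-179,72],"angular":[0,0,-0.109],"fingers":50},{"dp":[-342,-179,72],"angular":[0,0,-0.109],"fingers":50}]'
python3 - <<'E'
from h import *
delta([.436,.289,.097],YA)
i=bot.camera_info('wrist'); save('w1',bot.camera('wrist'))
print(proj(i,[.436,.289,.115]))
E
```

```text
time_s: 1.4
tool_pos: [0.4351, 0.2905, 0.3329]
eef_rot: [0.08, 0.997, 0.0, -0.0]
contact_force: [-0.7, -0.5, -0.7]
grip_width: 0.0503
p [435.1 290.5 332.9] grasp [435.1 290.6 177.9] F [-0.7 -0.5 -0.7] w 50.3 t 1.4
dp [-1.2 -1.4 80.9] rot [ 0.    -0.     0.002] tool x,y [-0.987  0.16   0.   ] [0.16  0.987 0.   ]
[319.26391939 271.54139063]
```

View pics/w1.png

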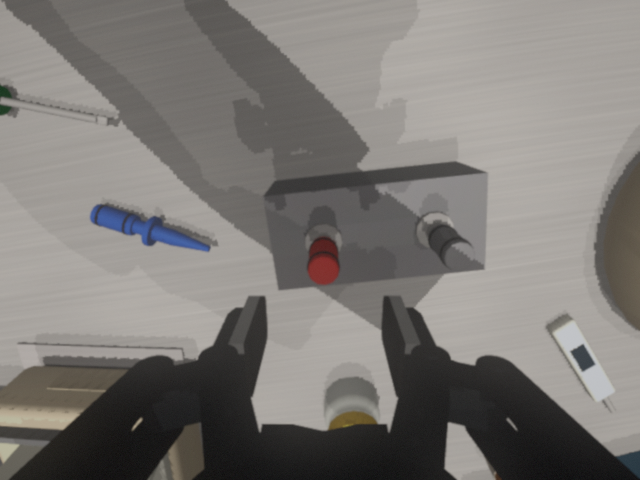

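```bash
python3 -m pendant '[{"dp":[-1,0.5,30],"angular":[0,0,0],"fingers":50},{"dp":[-1,0.5,60],"angular":[0,0,0],"fingers":50},{"dp":[-1,0.5,78],"angular":[0,0,0],"fingers":50},{"dp":[-1,0.5,78],"angular":[0,0,0],"fingers":50},{"dp":[-1,0.5,78],"angular":[0,0,0],"fingers":10},{"dp":[-1,0.5,78],"angular":[0,0,0],"fingers":10},{"dp":[-1,0.5,78],"angular":[0,0,0],"fingers":10},{"dp":[-1,0.5,78],"angular":[0,0,0],"fingers":10},{"dp":[-1,0.5,78],"angular":[0,0,0],"fingers":10},{"dp":[-1,0.5,78],"angular":[0,0,0],"fingers":10}]'
```

```text
time_s: 2.7
tool_pos: [0.4369, 0.2901, 0.2556]
eef_rot: [0.081, 0.997, 0.0, 0.0]
contact_force: [-0.8, -0.5, 7.7]
grip_width: 0.0167
```

```bash
python3 -m pendant '[{"dp":[0,0,-15],"angular":[0,0,0],"fingers":10},{"dp":[0,0,-50],"angular":[0,0,0],"fingers":10},{"dp":[0,0,-90],"angular":[0,0,0],"fingers":10},{"dp":[0,0,-130],"angular":[0,0,0],"fingers":10},{"dp":[0,0,-150],"angular":[0,0,0],"fingers":10},{"dp":[0,0,-150],"angular":[0,0,0],"fingers":10},{"dp":[0,0,-150],"angular":[0,0,0],"fingers":10},{"dp":[0,0,-150],"angular":[0,0,0],"fingers":10},{"dp":[0,0,-150],"angular":[0,0,0],"fingers":10},{"dp":[0,0,-150],"angular":[0,0,0],"fingers":10}]'
python3 - <<'E'
from h import *
i=bot.camera_info('wrist'); save('w2',bot.camera('wrist'))
# head centre 3 mm below grasp; want head z .19 over hole
H=HOLE+np.array([0,0,.0])
delta([H[0],H[1],.075+.035+.0485+.003+.045],YA)
E
```

```text
time_s: 3.95
tool_pos: [0.4368, 0.29, 0.4044]
eef_rot: [0.081, 0.997, -0.0, -0.0]
contact_force: [-0.4, 0.5, -1.3]
grip_width: 0.0166
p [436.8 290.  404.5] grasp [436.8 289.9 249.5] F [-0.5 -0.4 -1.7] w 16.2 t 4.0
dp [-213.  -391.6   43.1] rot [-0. -0. -0.] tool x,y [-0.987  0.162  0.   ] [ 0.162  0.987 -0.   ]
```

View pics/w2.png

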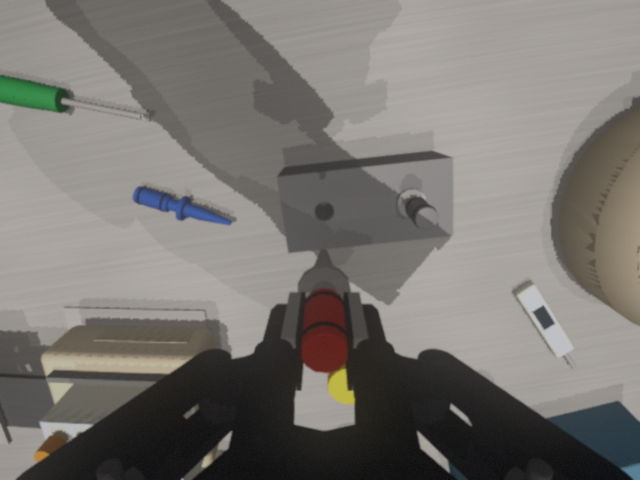

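The drift is held and upright, with its tip visible at (323,252). Next I'll carry it round the low-x side of the tube rack.

```bash
python3 -m pendant '[{"dp":[-5,-45,-5],"angular":[0,0,0],"fingers":10},{"dp":[-15,-100,-5],"angular":[0,0,0],"fingers":10},{"dp":[-30,-155,-5],"angular":[0,0,0],"fingers":10},{"dp":[-50,-210,-5],"angular":[0,0,0],"fingers":10},{"dp":[-85,-260,-5],"angular":[0,0,0],"fingers":10},{"dp":[-120,-305,0],"angular":[0,0,0],"fingers":10},{"dp":[-155,-345,0],"angular":[0,0,0],"fingers":10},{"dp":[-190,-375,0],"angular":[0,0,0],"fingers":10},{"dp":[-213,-391,20],"angular":[0,0,0],"fingers":10},{"dp":[-213,-391,30],"angular":[0,0,0],"fingers":10}]'
python3 - <<'E'
from h import *
i=bot.camera_info('wrist'); img=bot.camera('wrist'); save('w3',img); print(np.round(bot.observe()['tool_pos'],4))
delta([HOLE[0],HOLE[1],.075+.035+.0485+.003+.045],YA)
print(proj(i,HOLE))
a=cv2.resize(img[170:320,240:400],None,fx=5,fy=4*1.25,interpolation=cv2.INTER_CUBIC)[:600]; save('w3c',cv2.resize(a,(640,600)) if 0 else a)
E
```

```text
time_s: 5.25
tool_pos: [0.584, -0.1318, 0.3731]
eef_rot: [0.082, 0.997, -0.0, -0.001]
contact_force: [-0.1, 0.2, -1.7]
grip_width: 0.0162
[ 0.5834 -0.1307  0.3725]
p [ 583.4 -130.7  372.5] grasp [ 583.  -130.6  217.5] F [-0.7  1.1 -2.6] w 16.4 t 5.3
dp [-0.1 -0.3 11. ] rot [ 0.    -0.003 -0.001] tool x,y [-0.987  0.163  0.003] [0.163 0.987 0.   ]
[323.42216721 226.97282512]
```

View pics/w3.png

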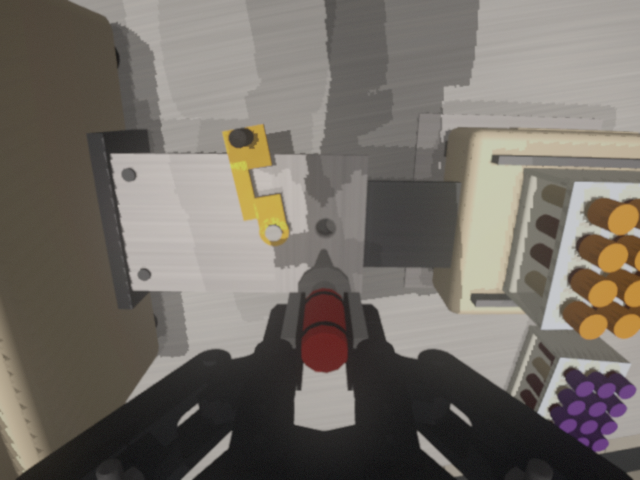

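View pics/w3c.png

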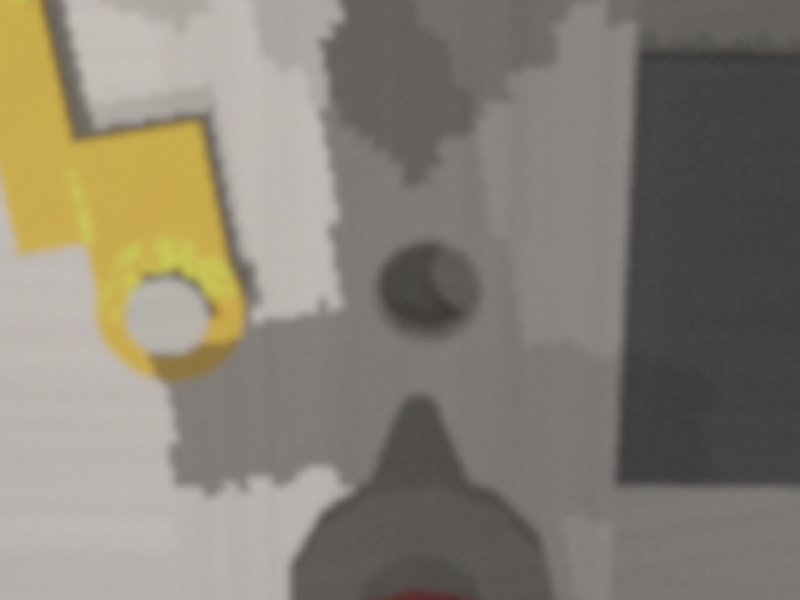

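The enlarged crop shows the tip at px (324,250). The bracket hole is at (325.4,227.4), with the dark tongue filling its left half and light seen through on the right from x≈326.4. The light region bulges left, so the tongue hole lies to analyser +y, about 8 mm out. I'll measure the tip-to-hole offset in this view.

```bash
python3 - <<'E'
from h import *
i=bot.camera_info('wrist')
s=bot.observe(); R=Ro.from_quat(s['eef_rot']).as_matrix(); g=np.array(s['tool_pos'])+R[:,2]*.155
for dz in (.0,.083+.003):
    print(proj(i,g+R[:,2]*dz))
h=onz(i,325.4,227.4,.075); print('hole',h)
for z in (.1285,.1315,.1345):
  t=onz(i,324.2,251.0,z); print('tip',t,'rel grasp',R.T@(t-g)*1000)
rel=onz(i,324.2,251,.1315)-h; print('tip-hole in analyser x,y mm',XA@rel*1000,YA@rel*1000)
E
```

```text
[321.00637032 333.59296412]
[321.98658897 254.53252462]
hole [ 0.58291861 -0.12816539  0.075     ]
tip [ 0.58184198 -0.12898487  0.1285    ] rel grasp [ 1.20488636  1.36910776 88.96178314]
tip [ 0.58072651 -0.12880482  0.1315    ] rel grasp [ 2.34269411  1.36560585 85.964773  ]
tip [ 0.57961104 -0.12862477  0.1345    ] rel grasp [ 3.48050186  1.36210393 82.96776287]
tip-hole in analyser x,y mm -2.0595879535307926 -0.9860323602490779
```

```bash
python3 -m pendant '[{"dp":[-1,5,15],"angular":[0,0,0],"fingers":10},{"dp":[-1,5,30],"angular":[0,0,0],"fingers":10},{"dp":[-1,5,40],"angular":[0,0,0],"fingers":10},{"dp":[-1,5,46],"angular":[0,0,0],"fingers":10},{"dp":[-1,5,48],"angular":[0,0,0],"fingers":10},{"dp":[-1,5,48],"angular":[0,0,0],"fingers":10},{"dp":[-1,5,48],"angular":[0,0,0],"fingers":10},{"dp":[-1,5,48],"angular":[0,0,0],"fingers":10},{"dp":[-1,5,48],"angular":[0,0,0],"fingers":10},{"dp":[-1,5,48],"angular":[0,0,0],"fingers":10}]'
python3 - <<'E'
from h import *
i=bot.camera_info('wrist'); img=bot.camera('wrist'); save('w4',img)
delta([HOLE[0],HOLE[1],.075+.035+.0485+.003],YA)
a=cv2.resize(img[190:310,244:404],None,fx=5,fy=5,interpolation=cv2.INTER_CUBIC); save('w4c',a)
sc=bot.camera('scene'); save('s4c',cv2.resize(sc[130:230,170:300],None,fx=6,fy=6,interpolation=cv2.INTER_CUBIC))
E
```

```text
time_s: 6.55
tool_pos: [0.5854, -0.1256, 0.3268]
eef_rot: [0.081, 0.997, -0.0, 0.0]
contact_force: [0.5, -0.4, -1.7]
grip_width: 0.0162
p [ 585.4 -125.6  326.7] grasp [ 585.4 -125.6  171.7] F [-0.6  0.1 -0.5] w 16.4 t 6.6
dp [ 1.  -5.6 10.2] rot [-0.  0. -0.] tool x,y [-0.987  0.162 -0.   ] [ 0.162  0.987 -0.   ]
```

View pics/w4c.png

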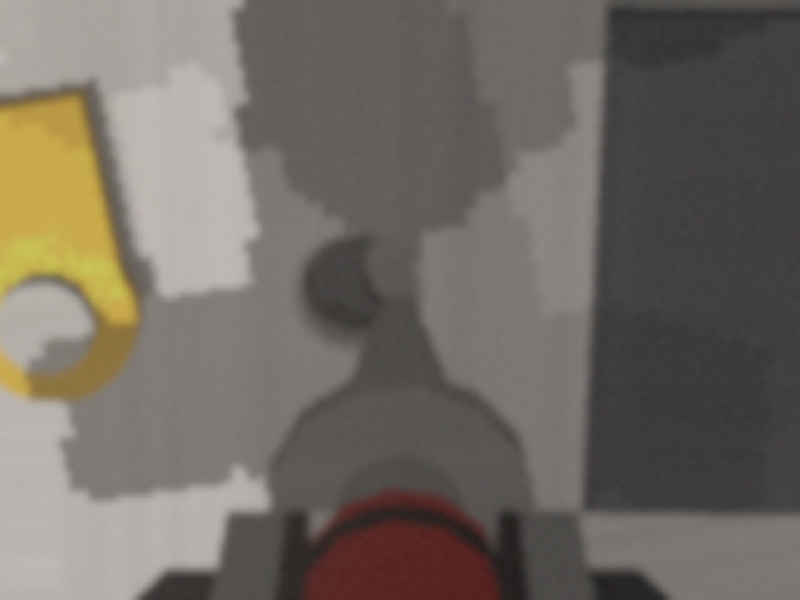

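View pics/s4c.png

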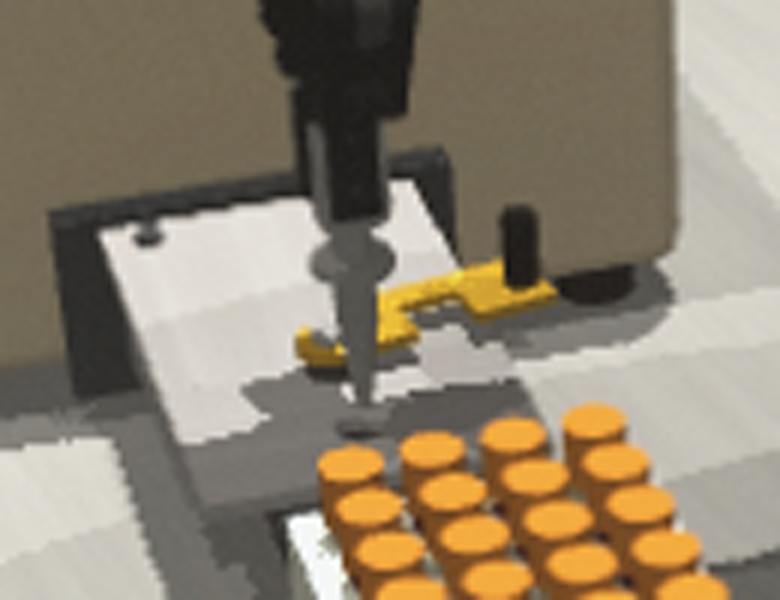

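```bash
python3 - <<'E'
from h import *
i=bot.camera_info('scene'); h=onz(i,229.7,201.2,.075)
for z in (.083,.086,.089):
    t=onz(i,231,197.7,z); print('scene',XA@(t-h)*1000,YA@(t-h)*1000)
i=bot.camera_info('wrist'); h=onz(i,244+360/5,190+290/5,.075);print(h)
for z in (.083,.086,.089):
    t=onz(i,244+396/5,190+243/5,z); print('wrist',XA@(t-h)*1000,YA@(t-h)*1000)
print(proj(i,h+4*YA+0))
E
```

```text
scene -2.6545837950160758 1.7490319083766428
scene -1.6307052953326806 6.761458355951228
scene -0.6068267956493953 11.773884803525794
[ 0.58446171 -0.12944828  0.075     ]
wrist -9.129735722587794 4.6606851899640045
wrist -10.154062804312815 4.66626314050749
wrist -11.17838988603773 4.671841091051006
[-79897.66263934    130.79276686]
```

```bash
python3 - <<'E'
from h import *
i=bot.camera_info('wrist'); h=onz(i,244+360/5,190+290/5,.075)
for z in (.083,.086,.089):
    t=onz(i,244+396/5,190+305/5,z); print('wrist',XA@(t-h)*1000,YA@(t-h)*1000)
img=cv2.cvtColor(cv2.imread('pics/w4.png'),cv2.COLOR_BGR2RGB)[230:280,300:340]
a=cv2.resize(img,None,fx=12,fy=12,interpolation=cv2.INTER_CUBIC).astype(float); a=np.clip((a-40)*2.2,0,255).astype(np.uint8); save('w4d',a)
E
```

```text
wrist -0.9685177989622034 4.652580700752035
wrist -2.107432258250254 4.658272442175044
wrist -3.2463467175383016 4.663964183598042
```

View pics/w4d.png

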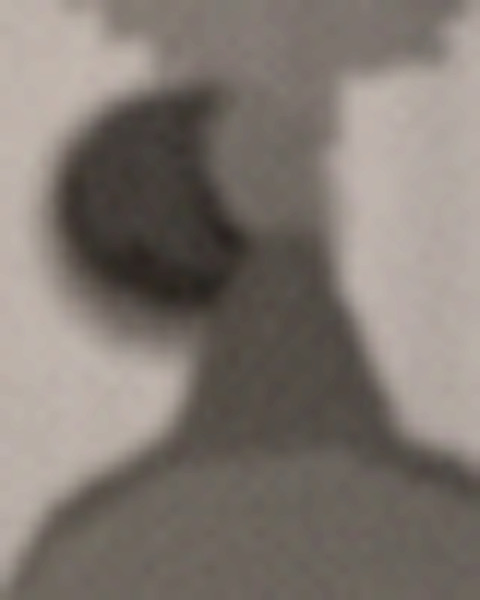

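In the crop, the nose centre is at px (323.9,249) and the hole centre at about (316.4,247), so the tip is about 4.8 mm toward +y and x is near centre. I'll correct by −0.6 mm in y and feel down.

```bash
python3 -m pendant '[{"dp":[-0.5,-0.6,3],"angular":[0,0,0],"fingers":10},{"dp":[-0.5,-0.6,6],"angular":[0,0,0],"fingers":10},{"dp":[-0.5,-0.6,9],"angular":[0,0,0],"fingers":10},{"dp":[-0.5,-0.6,12],"angular":[0,0,0],"fingers":10},{"dp":[-0.5,-0.6,14],"angular":[0,0,0],"fingers":10},{"dp":[-0.5,-0.6,16],"angular":[0,0,0],"fingers":10},{"dp":[-0.5,-0.6,18],"angular":[0,0,0],"fingers":10},{"dp":[-0.5,-0.6,19],"angular":[0,0,0],"fingers":10},{"dp":[-0.5,-0.6,20],"angular":[0,0,0],"fingers":10},{"dp":[-0.5,-0.6,20],"angular":[0,0,0],"fingers":10}]'
python3 - <<'E'
from h import *
i=bot.camera_info('wrist'); img=bot.camera('wrist')
delta([HOLE[0],HOLE[1],.075+.035+.003],YA); print(bot.observe()['contact_force'])
a=cv2.resize(img[215:275,290:350],None,fx=10,fy=10,interpolation=cv2.INTER_CUBIC).astype(float); a=np.clip((a-40)*2.2,0,255).astype(np.uint8); save('w5d',a)
E
```

```text
time_s: 7.9
tool_pos: [0.5858, -0.1265, 0.3067]
eef_rot: [0.081, 0.997, -0.0, 0.0]
contact_force: [-1.0, -2.8, -0.2]
grip_width: 0.0161
p [ 585.8 -126.4  306.7] grasp [ 585.8 -126.4  151.7] F [-0.2 -2.8 -0.3] w 16.2 t 7.95
dp [ 1.5 -4.9 38.7] rot [-0.  0. -0.] tool x,y [-0.987  0.162 -0.   ] [ 0.162  0.987 -0.   ]
[-0.22472662 -2.84116855 -0.30970905]
```

View pics/w5d.png

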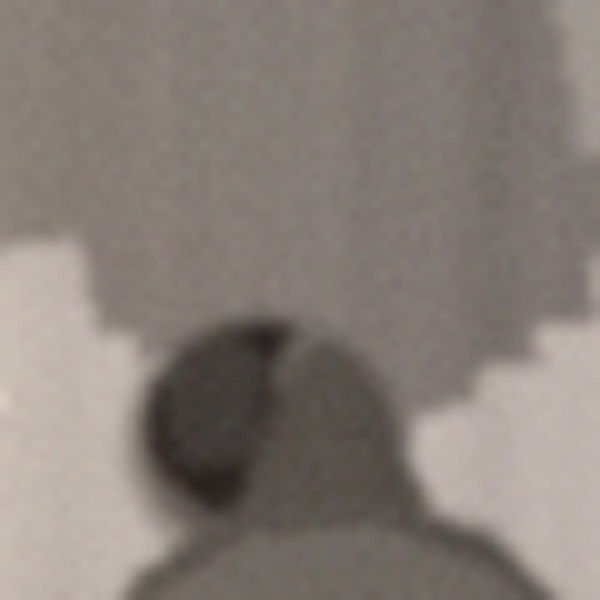

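The tip is through the bracket hole, about 9 mm deep, with no vertical force and 2.8 N from the +y wall. I'll go down along the taper, drawing back toward the hole's centre.

```bash
python3 -m pendant '[{"dp":[0,-0.3,1],"angular":[0,0,0],"fingers":10},{"dp":[0,-0.4,2],"angular":[0,0,0],"fingers":10},{"dp":[0,-0.6,3],"angular":[0,0,0],"fingers":10},{"dp":[0,-0.7,4],"angular":[0,0,0],"fingers":10},{"dp":[0,-0.8,5],"angular":[0,0,0],"fingers":10},{"dp":[0,-1,6],"angular":[0,0,0],"fingers":10},{"dp":[0,-1.1,7],"angular":[0,0,0],"fingers":10},{"dp":[0,-1.2,8],"angular":[0,0,0],"fingers":10},{"dp":[0,-1.2,8],"angular":[0,0,0],"fingers":10},{"dp":[0,-1.2,8],"angular":[0,0,0],"fingers":10}]'
```

```text
time_s: 9.2
tool_pos: [0.5858, -0.1274, 0.299]
eef_rot: [0.081, 0.997, 0.0, 0.0]
contact_force: [0.3, -2.4, 7.0]
grip_width: 0.0165
```

```bash
python3 -m pendant '[{"dp":[0,-0.2,1],"angular":[0,0,0],"fingers":10},{"dp":[0,-0.4,2],"angular":[0,0,0],"fingers":10},{"dp":[0,-0.5,3],"angular":[0,0,0],"fingers":10},{"dp":[0,-0.7,4],"angular":[0,0,0],"fingers":10},{"dp":[0,-0.8,5],"angular":[0,0,0],"fingers":10},{"dp":[0,-1,6],"angular":[0,0,0],"fingers":10},{"dp":[0,-1.1,7],"angular":[0,0,0],"fingers":10},{"dp":[0,-1.2,8],"angular":[0,0,0],"fingers":10},{"dp":[0,-1.2,8],"angular":[0,0,0],"fingers":10},{"dp":[0,-1.2,8],"angular":[0,0,0],"fingers":10}]'
python3 - <<'E'
from h import *
i=bot.camera_info('wrist'); img=bot.camera('wrist')
delta([HOLE[0],HOLE[1],.075+.035+.003],YA); print(bot.observe()['ft_torque'])
a=cv2.resize(img[180:330,250:400],None,fx=4,fy=4,interpolation=cv2.INTER_CUBIC); save('w6d',a)
sc=bot.camera('scene'); save('s6c',cv2.resize(sc[130:230,170:300],None,fx=6,fy=6,interpolation=cv2.INTER_CUBIC))
E
```

```text
time_s: 10.45
tool_pos: [0.5857, -0.1286, 0.2911]
eef_rot: [0.081, 0.997, 0.0, 0.001]
contact_force: [0.7, -2.0, 7.7]
grip_width: 0.0163
p [ 585.7 -128.6  291.1] grasp [ 585.8 -128.6  136.1] F [ 0.5 -2.2  8. ] w 16.3 t 10.5
dp [ 1.8 -2.7 23.1] rot [ 0.     0.001 -0.   ] tool x,y [-0.987  0.162 -0.001] [0.162 0.987 0.   ]
[-0.49815036 -0.10587191  0.00822496]
```

View pics/w6d.png

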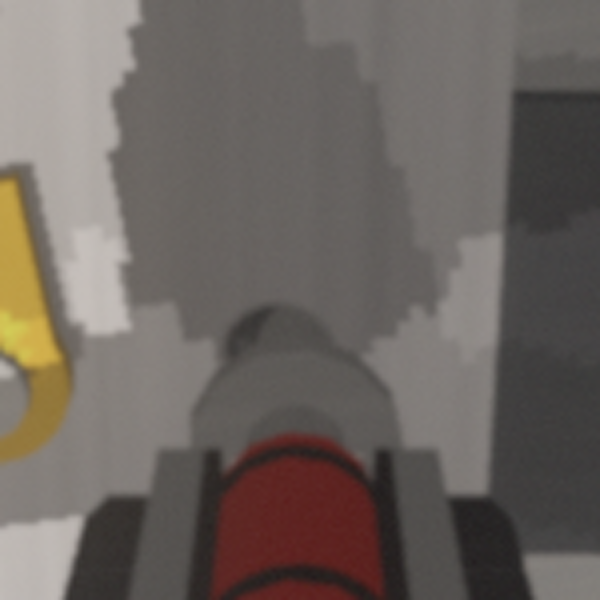

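View pics/s6c.png

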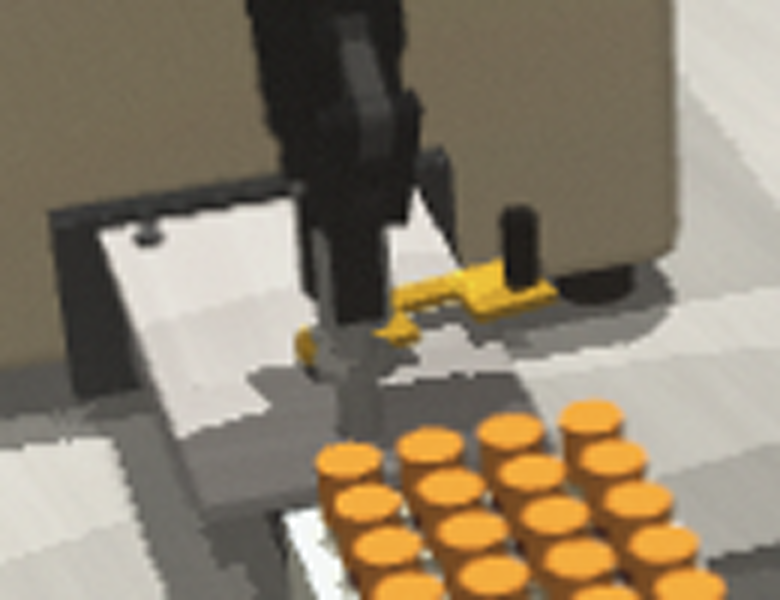

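The drift is going in cleanly at about 8 N and the loader is being drawn across. I'll keep going.

```bash
python3 -m pendant '[{"dp":[0,-0.2,1],"angular":[0,0,0],"fingers":10},{"dp":[0,-0.3,2],"angular":[0,0,0],"fingers":10},{"dp":[0,-0.5,3],"angular":[0,0,0],"fingers":10},{"dp":[0,-0.6,4],"angular":[0,0,0],"fingers":10},{"dp":[0,-0.8,5],"angular":[0,0,0],"fingers":10},{"dp":[0,-0.9,6],"angular":[0,0,0],"fingers":10},{"dp":[0,-1.1,7],"angular":[0,0,0],"fingers":10},{"dp":[0,-1.2,8],"angular":[0,0,0],"fingers":10},{"dp":[0,-1.2,8],"angular":[0,0,0],"fingers":10},{"dp":[0,-1.2,8],"angular":[0,0,0],"fingers":10}]'
```

```text
time_s: 11.8
tool_pos: [0.5854, -0.1298, 0.283]
eef_rot: [0.081, 0.997, 0.0, 0.001]
contact_force: [1.0, -2.0, 7.1]
grip_width: 0.0165
```

```bash
python3 -m pendant '[{"dp":[0,-0.1,1],"angular":[0,0,0],"fingers":10},{"dp":[0,-0.2,2],"angular":[0,0,0],"fingers":10},{"dp":[0,-0.3,3],"angular":[0,0,0],"fingers":10},{"dp":[0,-0.4,4],"angular":[0,0,0],"fingers":10},{"dp":[0,-0.4,5],"angular":[0,0,0],"fingers":10},{"dp":[0,-0.4,6],"angular":[0,0,0],"fingers":10},{"dp":[0,-0.4,7],"angular":[0,0,0],"fingers":10},{"dp":[0,-0.4,8],"angular":[0,0,0],"fingers":10},{"dp":[0,-0.4,9],"angular":[0,0,0],"fingers":10},{"dp":[0,-0.4,9],"angular":[0,0,0],"fingers":10}]'
python3 - <<'E'
from h import *
delta([HOLE[0],HOLE[1],.075+.035+.003],YA); print(bot.observe()['ft_torque'])
img=bot.camera('wrist'); a=cv2.resize(img[180:330,250:400],None,fx=4,fy=4,interpolation=cv2.INTER_CUBIC); save('w7d',a)
E
```

```text
time_s: 13.05
tool_pos: [0.5854, -0.13, 0.2739]
eef_rot: [0.081, 0.997, 0.0, 0.001]
contact_force: [0.8, -1.2, 5.1]
grip_width: 0.0162
p [ 585.4 -130.   273.9] grasp [ 585.6 -130.   118.9] F [ 0.8 -1.2  5.1] w 16.2 t 13.05
dp [ 1.7 -1.3  5.9] rot [0.    0.001 0.   ] tool x,y [-0.987  0.162 -0.001] [0.162 0.987 0.   ]
[-0.27074309 -0.34174124 -0.02668072]
```

View pics/w7d.png

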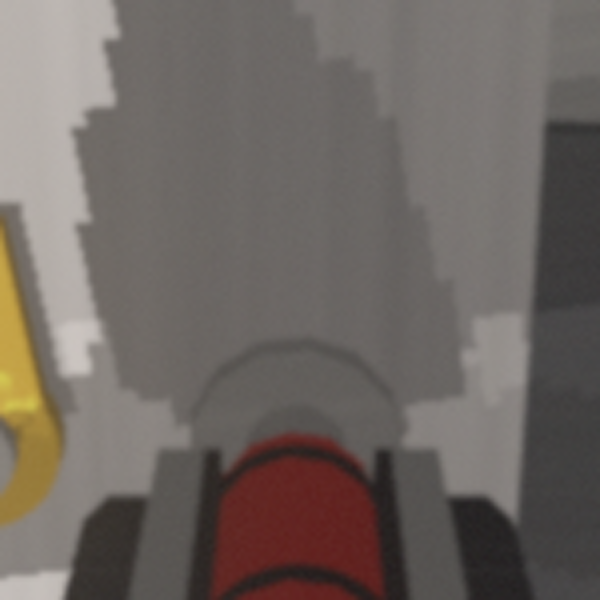

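```bash
python3 -m pendant '[{"dp":[0,0,0.5],"angular":[0,0,0],"fingers":10},{"dp":[0,0,1],"angular":[0,0,0],"fingers":10},{"dp":[0,0,1.5],"angular":[0,0,0],"fingers":10},{"dp":[0,0,2],"angular":[0,0,0],"fingers":10},{"dp":[0,0,2.5],"angular":[0,0,0],"fingers":10},{"dp":[0,0,3],"angular":[0,0,0],"fingers":10},{"dp":[0,0,3.5],"angular":[0,0,0],"fingers":10},{"dp":[0,0,4],"angular":[0,0,0],"fingers":10},{"dp":[0,0,4.5],"angular":[0,0,0],"fingers":10},{"dp":[0,0,5],"angular":[0,0,0],"fingers":10}]'
```

```text
time_s: 14.35
tool_pos: [0.5854, -0.1301, 0.2691]
eef_rot: [0.081, 0.997, 0.0, 0.001]
contact_force: [0.5, -2.5, 8.0]
grip_width: 0.0166
```

```bash
python3 -m pendant '[{"dp":[0,0,0.2],"angular":[0,0,0],"fingers":10},{"dp":[0,0,0.4],"angular":[0,0,0],"fingers":10},{"dp":[0,0,0.6],"angular":[0,0,0],"fingers":10},{"dp":[0,0,0.8],"angular":[0,0,0],"fingers":10},{"dp":[0,0,1],"angular":[0,0,0],"fingers":10},{"dp":[0,0,1.2],"angular":[0,0,0],"fingers":10},{"dp":[0,0,1.2],"angular":[0,0,0],"fingers":10},{"dp":[0,0,1.2],"angular":[0,0,0],"fingers":10},{"dp":[0,0,1.2],"angular":[0,0,0],"fingers":10},{"dp":[0,0,1.2],"angular":[0,0,0],"fingers":10}]'
python3 - <<'E'
from h import *
img=bot.camera('wrist'); a=cv2.resize(img[180:330,250:400],None,fx=4,fy=4,interpolation=cv2.INTER_CUBIC); save('w8d',a)
sc=bot.camera('scene'); save('s8c',cv2.resize(sc[130:230,170:300],None,fx=6,fy=6,interpolation=cv2.INTER_CUBIC))
E
```

```text
time_s: 15.6
tool_pos: [0.5854, -0.1301, 0.2686]
eef_rot: [0.081, 0.997, 0.0, 0.001]
contact_force: [-2.9, -0.4, 21.1]
grip_width: 0.0161
```

View pics/s8c.png

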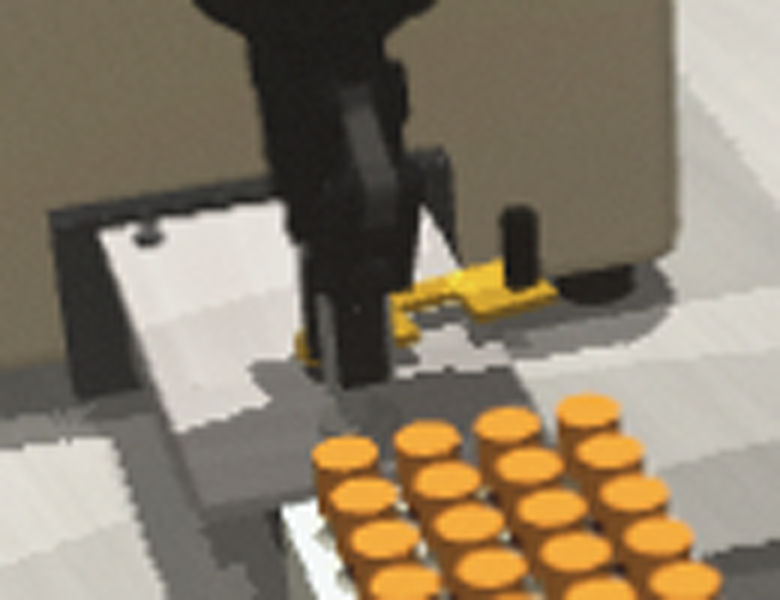

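View pics/w8d.png

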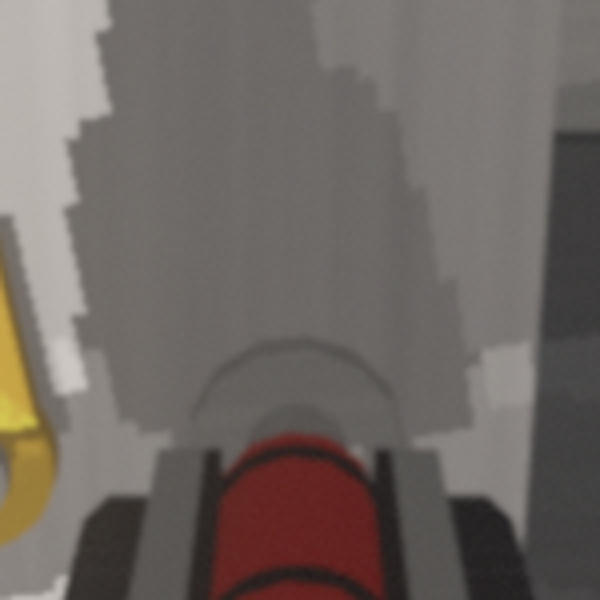

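Vertical force rose sharply to 21 N at head height ≈110.6 mm (110 expected), which means the collar is on the bracket. I'll ease off, open modestly and lift clear.

```bash
python3 -m pendant '[{"dp":[0,0,0.2],"angular":[0,0,0],"fingers":10},{"dp":[0,0,0.2],"angular":[0,0,0],"fingers":10},{"dp":[0,0,-0.3],"angular":[0,0,0],"fingers":10},{"dp":[0,0,-0.6],"angular":[0,0,0],"fingers":40},{"dp":[0,0,-0.6],"angular":[0,0,0],"fingers":40},{"dp":[0,0,-0.6],"angular":[0,0,0],"fingers":40},{"dp":[0,0,-15],"angular":[0,0,0],"fingers":40},{"dp":[0,0,-40],"angular":[0,0,0],"fingers":40},{"dp":[0,0,-70],"angular":[0,0,0],"fingers":40},{"dp":[0,0,-80],"angular":[0,0,0],"fingers":40}]'
python3 - <<'E'
from h import *
delta([HOLE[0],HOLE[1],.075+.035+.003],YA)
img=bot.camera('wrist'); save('w9',img)
sc=bot.camera('scene'); save('s9c',cv2.resize(sc[130:230,170:300],None,fx=6,fy=6,interpolation=cv2.INTER_CUBIC))
E
```

```text
time_s: 16.95
tool_pos: [0.5853, -0.1302, 0.3498]
eef_rot: [0.081, 0.997, -0.0, 0.001]
contact_force: [0.4, 0.1, 0.3]
grip_width: 0.0398
p [ 585.3 -130.2  349.8] grasp [ 585.7 -130.3  194.8] F [0.4 0.1 0.3] w 39.8 t 16.95
dp [ 1.8 -1.  81.8] rot [-0.     0.003 -0.   ] tool x,y [-0.987  0.162 -0.003] [ 0.162  0.987 -0.   ]
```

View pics/s9c.png

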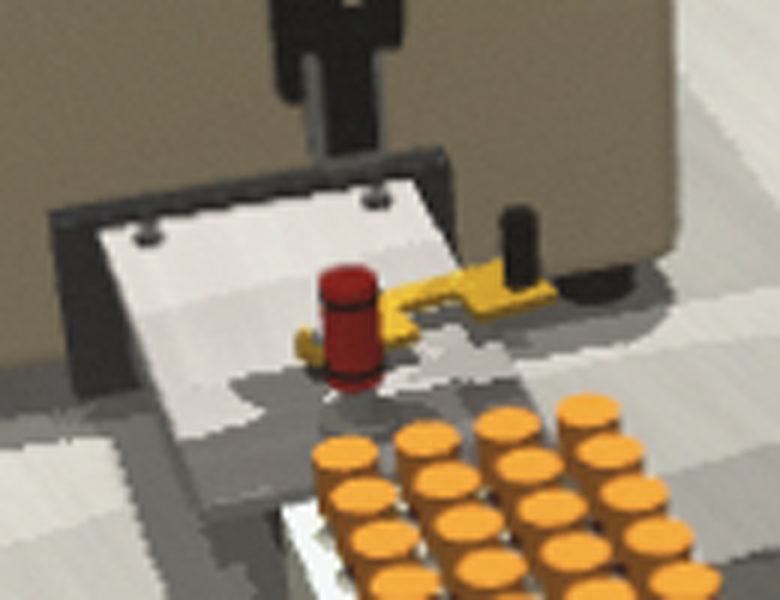

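View pics/w9.png

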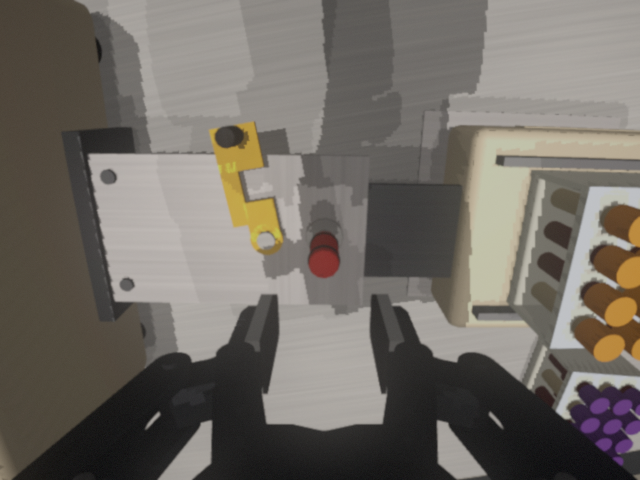

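```bash
python3 - <<'E'
from h import *
i=bot.camera_info('scene'); w=bot.camera_info('wrist')
o1,d1=ray(i,170+349/6,130+280/6); o2,d2=ray(w,323.5,263)
A=np.c_[d1,-d2]; s=np.linalg.lstsq(A,o2-o1,rcond=None)[0]; p,q=o1+d1*s[0],o2+d2*s[1]
print('head top',p,q,np.linalg.norm(p-q))
for z in (.128,.092,.075): print(z,(proj(i,[.5845,-.1295,z])-[170,130])*6, proj(w,[.5845,-.1295,z]))
k=onz(w,229,136,.110); print('knob top wrist',k)
piv=onz(w,265.5,239,.088); print('piv',piv, np.linalg.norm((k-piv)[:2]))
for z in (.110,): print('knob scene', onz(i,170+519/6,130+213/6,z))
# residual taper ring
E
```

```text
head top [ 0.58370815 -0.12928759  0.12721714] [ 0.5832699  -0.12900552  0.12701642] 0.0005584964996121359
0.128 [346.12371401 278.06159608] [322.98796462 265.79937785]
0.092 [354.79602603 380.92118976] [323.10295871 244.14126305]
0.075 [358.83427128 428.25793834] [323.14673869 235.91089127]
knob top wrist [ 0.5070558  -0.16935939  0.11      ]
piv [ 0.57611202 -0.16696679  0.088     ] 0.069097652413447
knob scene [ 0.5069685  -0.17327843  0.11      ]
```

```bash
python3 - <<'E'
from h import *
print(np.round(bot.observe()['joint_pos'],3))
delta([.5075,-.172,.150],[-.07,1,0])
delta([.5075,-.172,.106],[-.07,1,0])
E
```

```text
[ 0.261  0.813 -0.197  1.461  0.185  0.884  1.414]
p [ 585.2 -130.3  348.6] grasp [ 585.4 -130.3  193.6] F [ 0.6  0.6 -0.6] w 40.1 t 17.05
dp [ 70.  -53.8  43.5] rot [-0.     0.001 -0.233] tool x,y [-0.987  0.162 -0.001] [ 0.162  0.987 -0.   ]
p [ 585.2 -130.3  348.6] grasp [ 585.4 -130.3  193.6] F [ 0.6  0.6 -0.6] w 40.1 t 17.05
dp [ 70.  -53.8  87.5] rot [-0.     0.001 -0.233] tool x,y [-0.987  0.162 -0.001] [ 0.162  0.987 -0.   ]
```

```bash
python3 -m pendant '[{"dp":[20,-15,0],"angular":[0,0,-0.08],"fingers":30},{"dp":[45,-35,5],"angular":[0,0,-0.16],"fingers":30},{"dp":[70,-54,20],"angular":[0,0,-0.233],"fingers":30},{"dp":[70,-54,40],"angular":[0,0,-0.233],"fingers":30},{"dp":[70,-54,43],"angular":[0,0,-0.233],"fingers":30},{"dp":[70,-54,43],"angular":[0,0,-0.233],"fingers":30},{"dp":[70,-54,43],"angular":[0,0,-0.233],"fingers":30},{"dp":[70,-54,43],"angular":[0,0,-0.233],"fingers":30},{"dp":[70,-54,43],"angular":[0,0,-0.233],"fingers":30},{"dp":[70,-54,43],"angular":[0,0,-0.233],"fingers":30}]'
python3 - <<'E'
from h import *
delta([.5075,-.172,.106],[-.07,1,0])
i=bot.camera_info('wrist');print(proj(i,[.5075,-.172,.110]))
img=bot.camera('wrist'); save('w10',img)
E
```

```text
time_s: 18.3
tool_pos: [0.5073, -0.1722, 0.3046]
eef_rot: [-0.035, 0.999, -0.0, 0.0]
contact_force: [-0.6, 0.2, -0.4]
grip_width: 0.0299
p [ 507.3 -172.2  304.6] grasp [ 507.4 -172.2  149.6] F [-0.6  0.2 -0.4] w 29.9 t 18.3
dp [-0.2  0.2 43.6] rot [-0.  0.  0.] tool x,y [-0.998 -0.07  -0.   ] [-0.07   0.998 -0.   ]
[321.90210039 288.20326344]
```

View pics/w10.png

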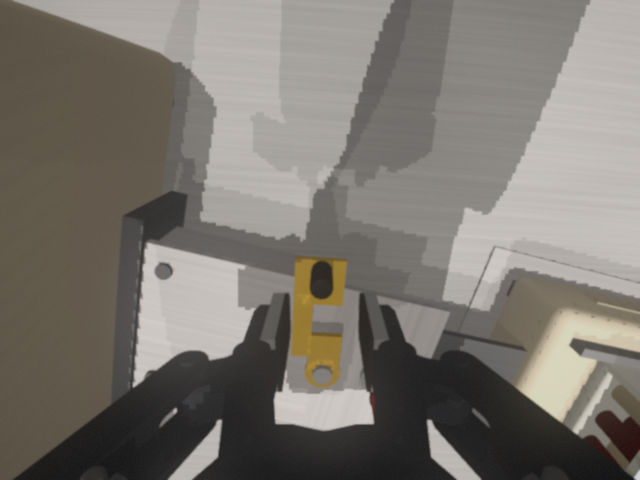

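The knob top is at (322,290), where predicted and midway between the jaws. I'll lower the fingers around it and narrow the cage.

```bash
python3 -m pendant '[{"dp":[0,0,12],"angular":[0,0,0],"fingers":30},{"dp":[0,0,24],"angular":[0,0,0],"fingers":30},{"dp":[0,0,34],"angular":[0,0,0],"fingers":30},{"dp":[0,0,40],"angular":[0,0,0],"fingers":30},{"dp":[0,0,43],"angular":[0,0,0],"fingers":30},{"dp":[0,0,43],"angular":[0,0,0],"fingers":30},{"dp":[0,0,43],"angular":[0,0,0],"fingers":20},{"dp":[0,0,43],"angular":[0,0,0],"fingers":20},{"dp":[0,0,43],"angular":[0,0,0],"fingers":20},{"dp":[0,0,43],"angular":[0,0,0],"fingers":20}]'
python3 - <<'E'
from h import *
img=bot.camera('wrist'); save('w11',img)
sc=bot.camera('scene'); save('s11c',cv2.resize(sc[130:230,170:300],None,fx=6,fy=6,interpolation=cv2.INTER_CUBIC))
s=bot.observe(); R=Ro.from_quat(s['eef_rot']).as_matrix(); p=np.array(s['tool_pos'])
piv=np.array([.5775,-.1675]); k0=p[:2]; r=k0-piv; th0=np.degrees(np.arctan2(r[1],r[0]))%360; print(th0,np.linalg.norm(r),s['contact_force'])
for th in np.arange(th0,80,-10):
    c=piv+.070*np.array([np.cos(np.radians(th)),np.sin(np.radians(th))])
    d=np.r_[c-k0,0]; print(round(th,1),np.round(c*1000,1),'dp',np.round(R.T@d*1000,1),'rz',round(np.radians(th0-th),3))
E
```

```text
time_s: 19.6
tool_pos: [0.5073, -0.1722, 0.2616]
eef_rot: [-0.035, 0.999, -0.0, 0.0]
contact_force: [-0.4, 0.1, -0.1]
grip_width: 0.02
183.82721447341694 0.07031727237515308 [ 0.06498657  0.68850899 -0.67767879]
183.8 [ 507.7 -172.2] dp [-0.3 -0.   0. ] rz 0.0
173.8 [ 507.9 -160. ] dp [-1.4 12.2 -0. ] rz 0.175
163.8 [ 510.3 -148. ] dp [-4.6 23.9 -0. ] rz 0.349
153.8 [ 514.7 -136.6] dp [-9.8 35.  -0. ] rz 0.524
143.8 [ 521.  -126.2] dp [-16.8  44.9  -0. ] rz 0.698
133.8 [ 529. -117.] dp [-25.5  53.5  -0. ] rz 0.873
123.8 [ 538.5 -109.3] dp [-35.5  60.5  -0. ] rz 1.047
113.8 [ 549.2 -103.5] dp [-46.6  65.6  -0. ] rz 1.222
103.8 [560.8 -99.5] dp [-58.4  68.7  -0. ] rz 1.396
93.8 [572.8 -97.7] dp [-70.6  69.8  -0. ] rz 1.571
83.8 [585.  -97.9] dp [-82.7  68.7  -0. ] rz 1.745
```

View pics/s11c.png

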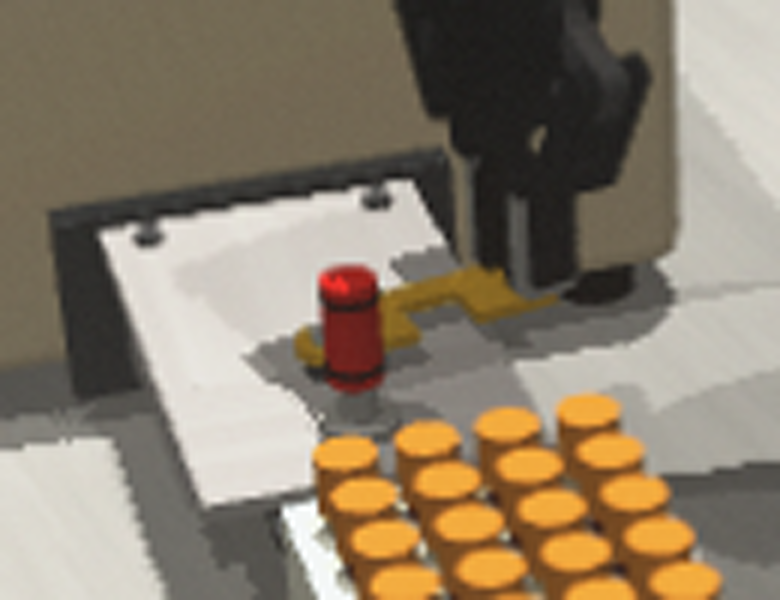

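```bash
python3 -m pendant '[{"dp":[-0.5,6,0],"angular":[0,0,0.087],"fingers":20},{"dp":[-1.4,12.2,0],"angular":[0,0,0.175],"fingers":20},{"dp":[-2.8,18,0],"angular":[0,0,0.262],"fingers":20},{"dp":[-4.6,23.9,0],"angular":[0,0,0.349],"fingers":20},{"dp":[-7,29.5,0],"angular":[0,0,0.436],"fingers":20},{"dp":[-9.8,35,0],"angular":[0,0,0.524],"fingers":20},{"dp":[-13.1,40,0],"angular":[0,0,0.61],"fingers":20},{"dp":[-16.8,44.9,0],"angular":[0,0,0.698],"fingers":20},{"dp":[-21,49.3,0],"angular":[0,0,0.785],"fingers":20},{"dp":[-25.5,53.5,0],"angular":[0,0,0.873],"fingers":20}]'
python3 - <<'E'
from h import *
sc=bot.camera('scene'); save('s12c',cv2.resize(sc[130:230,170:300],None,fx=6,fy=6,interpolation=cv2.INTER_CUBIC))
s=bot.observe(); R=Ro.from_quat(s['eef_rot']).as_matrix(); p=np.array(s['tool_pos'])
print(np.round(s['contact_force'],1),np.round(p*1000,1),R[:,1])
piv=np.array([.5775,-.1675]); k0=p[:2]; r=k0-piv; th0=np.degrees(np.arctan2(r[1],r[0]))%360; print(th0)
jaw=np.degrees(np.arctan2(R[1,1],R[0,1]))
for th in np.arange(133.8-5,80,-5):
    c=piv+.070*np.array([np.cos(np.radians(th)),np.sin(np.radians(th))])
    d=np.r_[c-k0,0]; print(round(th,1),np.round(c*1000,1),'dp',np.round(R.T@d*1000,1),'rz',round(np.radians(jaw-(th-90)),3))
E
```

```text
time_s: 20.95
tool_pos: [0.5291, -0.1169, 0.2615]
eef_rot: [0.392, 0.92, -0.0, -0.0]
contact_force: [-0.9, -0.5, -0.3]
grip_width: 0.0201
[0.3 2.2 0.5] [ 529.6 -116.2  261.5] [7.23868501e-01 6.89937795e-01 4.81188054e-04]
133.02662483749845
128.8 [ 533.6 -112.9] dp [-0.5  5.2  0. ] rz 0.084
123.8 [ 538.6 -109.3] dp [-1.2 11.2  0. ] rz 0.171
118.8 [ 543.8 -106.2] dp [-2.5 17.2  0. ] rz 0.259
113.8 [ 549.3 -103.5] dp [-4.4 23.   0. ] rz 0.346
108.8 [ 554.9 -101.2] dp [-6.7 28.7  0. ] rz 0.433
103.8 [560.8 -99.5] dp [-9.5 34.1  0. ] rz 0.521
98.8 [566.8 -98.3] dp [-12.8  39.2   0. ] rz 0.608
93.8 [572.9 -97.7] dp [-16.5  44.1   0. ] rz 0.695
88.8 [579.  -97.5] dp [-20.6  48.6   0. ] rz 0.782
83.8 [585.1 -97.9] dp [-25.1  52.8   0. ] rz 0.87
```

View pics/s12c.png

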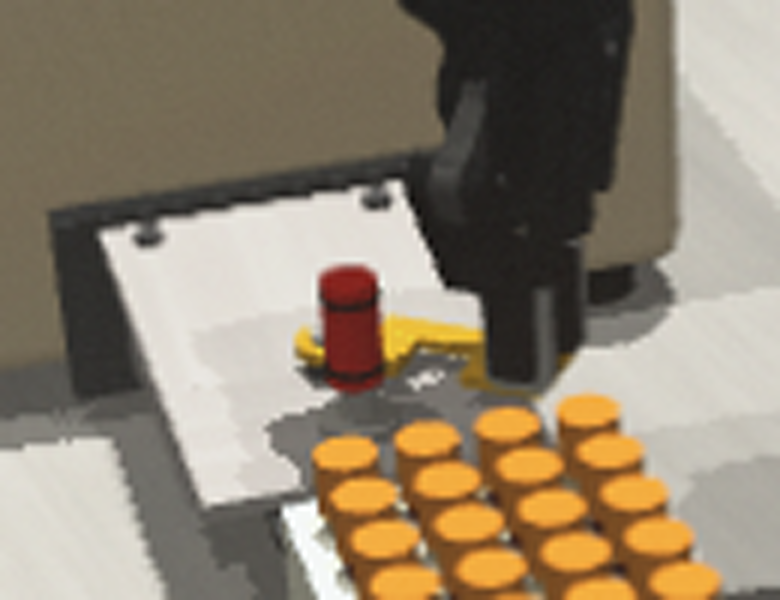

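The keeper is following with little force, so I'll continue.

```bash
python3 -m pendant '[{"dp":[-0.5,5.2,0],"angular":[0,0,0.084],"fingers":20},{"dp":[-1.2,11.2,0],"angular":[0,0,0.171],"fingers":20},{"dp":[-2.5,17.2,0],"angular":[0,0,0.259],"fingers":20},{"dp":[-4.4,23,0],"angular":[0,0,0.346],"fingers":20},{"dp":[-6.7,28.7,0],"angular":[0,0,0.433],"fingers":20},{"dp":[-9.5,34.1,0],"angular":[0,0,0.521],"fingers":20},{"dp":[-12.8,39.2,0],"angular":[0,0,0.608],"fingers":20},{"dp":[-16.5,44.1,0],"angular":[0,0,0.695],"fingers":20},{"dp":[-20.6,48.6,0],"angular":[0,0,0.782],"fingers":20},{"dp":[-20.6,48.6,0],"angular":[0,0,0.782],"fingers":20}]'
python3 - <<'E'
from h import *
sc=bot.camera('scene'); save('s13c',cv2.resize(sc[130:230,170:300],None,fx=6,fy=6,interpolation=cv2.INTER_CUBIC))
s=bot.observe(); R=Ro.from_quat(s['eef_rot']).as_matrix(); print(np.round(s['contact_force'],1),np.round(np.array(s['tool_pos'])*1000,1),R[:,1],R[:,0])
E
```

```text
time_s: 22.25
tool_pos: [0.5783, -0.098, 0.2613]
eef_rot: [0.711, 0.703, -0.0, 0.0]
contact_force: [0.8, -0.2, 0.2]
grip_width: 0.0202
[ 0.2 -1.2 -0. ] [578.1 -98.1 261.4] [ 9.99937747e-01 -1.11520934e-02 -3.65646844e-04] [ 1.11520147e-02  9.99937791e-01 -2.16745660e-04]
```

View pics/s13c.png

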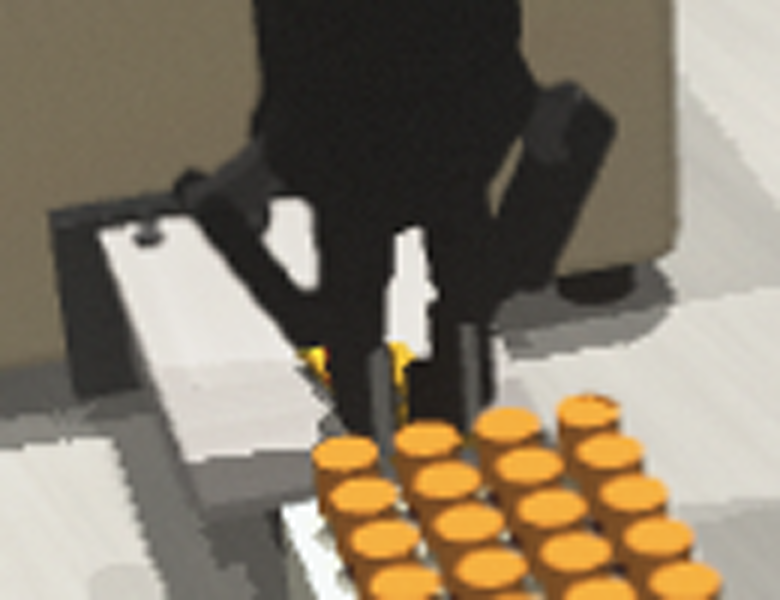

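```bash
python3 -m pendant '[{"dp":[0,1,0],"angular":[0,0,0.02],"fingers":20},{"dp":[0,2,0],"angular":[0,0,0.04],"fingers":20},{"dp":[0,3,0],"angular":[0,0,0.06],"fingers":20},{"dp":[0,4,0],"angular":[0,0,0.07],"fingers":20},{"dp":[0,5,0],"angular":[0,0,0.08],"fingers":20},{"dp":[0,6,0],"angular":[0,0,0.08],"fingers":20},{"dp":[0,7,0],"angular":[0,0,0.08],"fingers":20},{"dp":[0,8,0],"angular":[0,0,0.08],"fingers":20},{"dp":[0,8,0],"angular":[0,0,0.08],"fingers":20},{"dp":[0,8,0],"angular":[0,0,0.08],"fingers":20}]'
python3 - <<'E'
from h import *
save('w14',bot.camera('wrist')); print(np.round(bot.observe()['contact_force'],2))
E
```

```text
time_s: 23.55
tool_pos: [0.5863, -0.0982, 0.2616]
eef_rot: [0.74, 0.673, -0.0, 0.0]
contact_force: [0.1, -0.2, 0.3]
grip_width: 0.0201
[-0.06  0.75 -0.3 ]
```

View pics/w14.png

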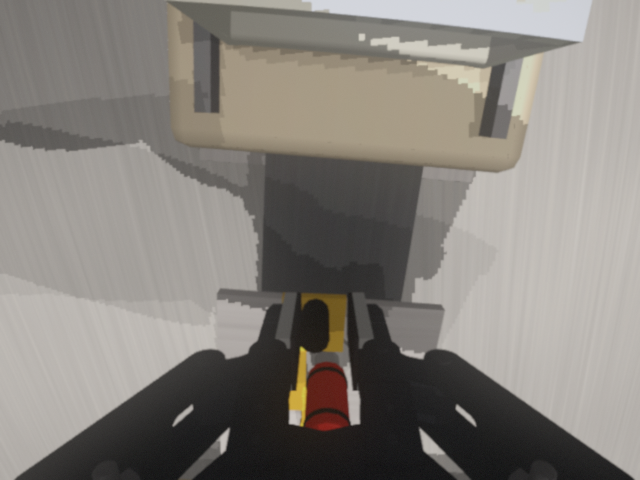

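The knob is at (316,325) against the trailing finger and the slot is coming round the neck. No stop force yet, so I'll creep on.

```bash
python3 -m pendant '[{"dp":[0,0.3,0],"angular":[0,0,0],"fingers":20},{"dp":[0,0.6,0],"angular":[0,0,0],"fingers":20},{"dp":[0,0.9,0],"angular":[0,0,0],"fingers":20},{"dp":[0,1.2,0],"angular":[0,0,0],"fingers":20},{"dp":[0,1.5,0],"angular":[0,0,0],"fingers":20},{"dp":[0,1.8,0],"angular":[0,0,0],"fingers":20},{"dp":[0,2,0],"angular":[0,0,0],"fingers":20},{"dp":[0,2,0],"angular":[0,0,0],"fingers":20},{"dp":[0,2,0],"angular":[0,0,0],"fingers":20},{"dp":[0,2,0],"angular":[0,0,0],"fingers":20}]'
python3 -m pendant '[{"dp":[0,0.2,0],"angular":[0,0,0],"fingers":20},{"dp":[0,0.4,0],"angular":[0,0,0],"fingers":20},{"dp":[0,0.6,0],"angular":[0,0,0],"fingers":20},{"dp":[0,0.8,0],"angular":[0,0,0],"fingers":20},{"dp":[0,1,0],"angular":[0,0,0],"fingers":20},{"dp":[0,1,0],"angular":[0,0,0],"fingers":20},{"dp":[0,1,0],"angular":[0,0,0],"fingers":20},{"dp":[0,1,0],"angular":[0,0,0],"fingers":20},{"dp":[0,1,0],"angular":[0,0,0],"fingers":20},{"dp":[0,1,0],"angular":[0,0,0],"fingers":20}]'
```

```text
time_s: 24.85
tool_pos: [0.5883, -0.0984, 0.2615]
eef_rot: [0.74, 0.673, -0.0, 0.0]
contact_force: [-0.5, 0.7, -0.2]
grip_width: 0.02
time_s: 26.1
tool_pos: [0.5892, -0.0985, 0.2615]
eef_rot: [0.74, 0.673, -0.0, -0.0]
contact_force: [-1.1, 1.0, 0.6]
grip_width: 0.0198
```

```bash
python3 -m pendant '[{"dp":[0,0.2,0],"angular":[0,0,0],"fingers":20},{"dp":[0,0.4,0],"angular":[0,0,0],"fingers":20},{"dp":[0,0.6,0],"angular":[0,0,0],"fingers":20},{"dp":[0,0.8,0],"angular":[0,0,0],"fingers":20},{"dp":[0,1,0],"angular":[0,0,0],"fingers":20},{"dp":[0,1,0],"angular":[0,0,0],"fingers":20},{"dp":[0,1,0],"angular":[0,0,0],"fingers":20},{"dp":[0,1,0],"angular":[0,0,0],"fingers":20},{"dp":[0,1,0],"angular":[0,0,0],"fingers":20},{"dp":[0,1,0],"angular":[0,0,0],"fingers":20}]'
python3 - <<'E'
from h import *
save('w15',bot.camera('wrist')[200:440,200:460]); print(np.round(bot.observe()['contact_force'],2),bot.observe()['ft_torque'])
E
```

```text
time_s: 27.35
tool_pos: [0.5898, -0.0986, 0.2614]
eef_rot: [0.74, 0.673, -0.001, -0.001]
contact_force: [-7.8, 1.4, 2.3]
grip_width: 0.0199
[-7.18  1.36  3.41] [ 0.34991099  1.60154713 -0.02470522]
```

View pics/w15.png

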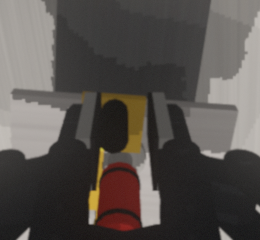

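A firm stop at about 8 N (it turns with about 0.5 N), with the knob at its expected closed place. I'll centre the cage, open and lift away.

```bash
python3 -m pendant '[{"dp":[0,-1.5,0],"angular":[0,0,0],"fingers":20},{"dp":[0,-3.5,0],"angular":[0,0,0],"fingers":24},{"dp":[0,-4,0],"angular":[0,0,0],"fingers":26},{"dp":[0,-4,0],"angular":[0,0,0],"fingers":26},{"dp":[0,-4,-10],"angular":[0,0,0],"fingers":26},{"dp":[0,-4,-30],"angular":[0,0,0],"fingers":26},{"dp":[0,-4,-60],"angular":[0,0,0],"fingers":26},{"dp":[0,-4,-100],"angular":[0,0,0],"fingers":26},{"dp":[0,-4,-120],"angular":[0,0,0],"fingers":26},{"dp":[0,-4,-120],"angular":[0,0,0],"fingers":26}]'
python3 - <<'E'
from h import *
w=bot.camera('wrist');save('w16',w); i=bot.camera_info('wrist')
sc=bot.camera('scene'); save('s16',sc); save('s16c',cv2.resize(sc[130:230,170:300],None,fx=6,fy=6,interpolation=cv2.INTER_CUBIC))
save('t16',bot.camera('top')); print(bot.observe()['tool_pos'],bot.observe()['contact_force'])
E
```

```text
time_s: 28.65
tool_pos: [0.5863, -0.0983, 0.3833]
eef_rot: [0.74, 0.673, 0.001, 0.001]
contact_force: [-0.4, 0.4, 1.1]
grip_width: 0.0257
[ 0.58618956 -0.09811403  0.38098014] [ 0.32720543  0.53968007 -0.12865633]
```

View pics/w16.png

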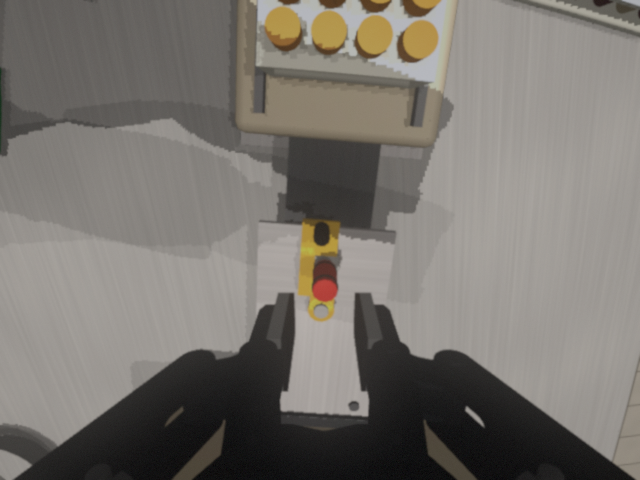

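View pics/s16c.png

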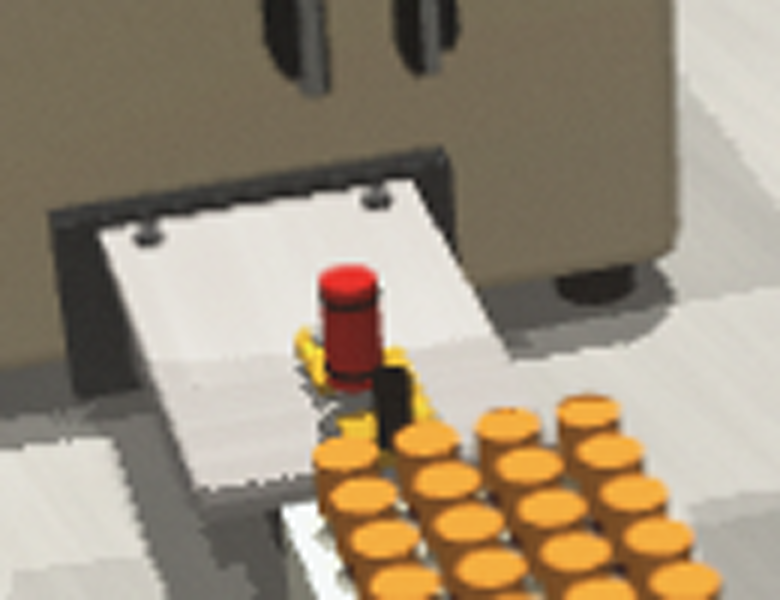

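View pics/t16.png

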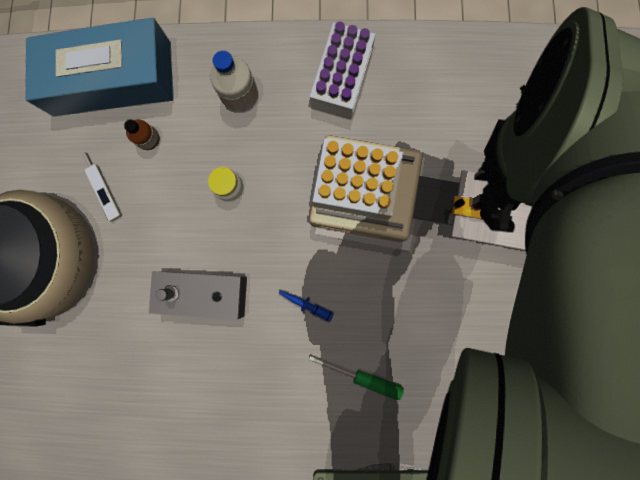

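The top view shows the jar at (224,183) and the grey spare at (167,294), both where they were. The blue look-alike now lies at (310,305), although it stood upright at t=0. I'll check when that happened, and check the keeper angle.

```bash
python3 - <<'E'
from h import *
w=bot.camera_info('wrist'); sc=bot.camera_info('scene'); t=bot.camera_info('top')
k=onz(w,321.5,228,.110); k2=onz(sc,170+393/6,130+373/6,.110); hd=onz(w,324.5,290,.128); hd2=onz(sc,170+349/6,130+280/6,.128); pv=onz(w,321,312,.088)
for a in (k,k2): 
    for h in (hd,hd2): print('knob',a[:2],'head',h[:2],'rel analyser',XA@(a-h)*1000,YA@(a-h)*1000)
print('piv',pv, 'rel', XA@(k-pv)*1000,YA@(k-pv)*1000)
print('blue now tip/head', onz(t,281,292,.01)[:2],onz(t,330,315,.01)[:2])
for n,v in (('w1',None),('w2',None)):
    pass
# rebuild wrist info at w1: cam pose in tool fixed
s=bot.observe(); R=Ro.from_quat(s['eef_rot']).as_matrix(); c=-np.array(w['R']).T@np.array(w['t'])
off=R.T@(c-s['tool_pos']); Rc=R.T@np.array(w['R']).T
for p,q,tip,head in ([[.4351,.2905,.3329],[.08,.997,0,0],(210,248),(95,215)],[[.4368,.29,.4044],[.081,.997,0,0],(232,222),(137,193)]):
    R1=Ro.from_quat(q).as_matrix(); i=dict(w); i['R']=(R1@Rc).T; i['t']=-i['R']@(np.array(p)+R1@off)
    print('blue then',onz(i,*tip,.01)[:2],onz(i,*head,.01)[:2])
a=cv2.imread('pics/w16.png')[200:340,240:400]; cv2.imwrite('pics/w16c.png',cv2.resize(a,None,fx=4,fy=4,interpolation=cv2.INTER_CUBIC))
b=cv2.imread('pics/scene0.png')[240:330,350:480]; cv2.imwrite('pics/blue0.png',cv2.resize(b,None,fx=5,fy=5,interpolation=cv2.INTER_CUBIC))
E
```

```text
knob [ 0.58481355 -0.08908561] head [ 0.58329695 -0.12732464] rel analyser -4.6968739277198335 37.97977254134166
knob [ 0.58481355 -0.08908561] head [ 0.58422127 -0.12793323] rel analyser -5.707563015945684 38.43061840480442
knob [ 0.5837103  -0.09893983] head [ 0.58329695 -0.12732464] rel analyser -4.189500151218644 28.076970856184545
knob [ 0.5837103  -0.09893983] head [ 0.58422127 -0.12793323] rel analyser -5.200189239444495 28.527816719647305
piv [ 0.57668794 -0.16703432  0.088     ] rel -4.606770386262476 78.23557777665572
blue now tip/head [0.44169794 0.18917689] [0.40264388 0.10385545]
blue then [0.44424396 0.18990412] [0.39989067 0.10027553]
blue then [0.44380796 0.19175733] [0.39777084 0.1023931 ]
```

View pics/w16c.png

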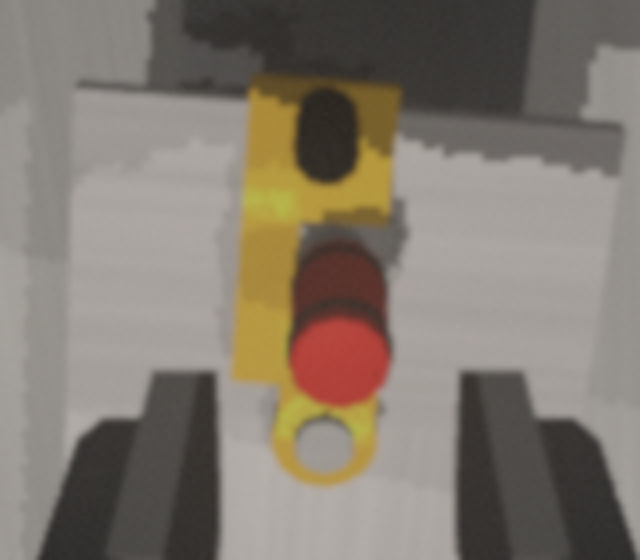

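View pics/blue0.png

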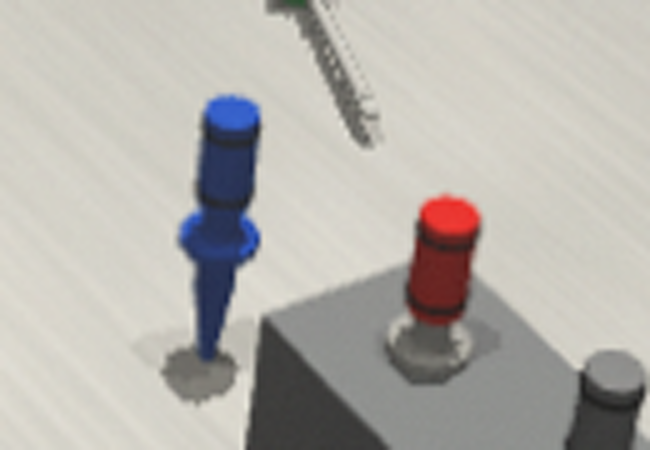

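View pics/s16.png

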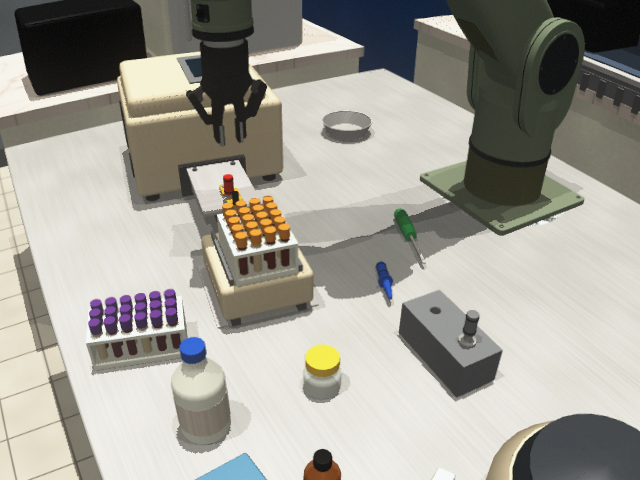

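The blue look-alike was balanced on its nose at the start. It was already lying in the same spot at t=1.4 s, before the arm came near it, and it hasn't moved since. The knob's sideways offset of −4.2 to −5.7 mm matches the closed value of −5. The slot is round the neck and the gripper is clear, so I'm handing in.

```bash
python3 -c "
from bench import bot
print(bot.sign_off())"
```

```text
the job is handed in; nothing more can be done
None
```

The drift is home in the bracket, the loader is pulled into line, and the keeper is closed over the collar. I handed the job in with the robot clear, at about 29 s of the 61 s allowed.

- **Drift:** The tongue's hole turned out to be about 8 mm out toward the analyser's +y. The highest press force I read was 21 N, as the collar met the bracket; forces were read only at the end of each move. Afterwards the head top measured about 127 mm high, against 128 mm expected, and the drift stood upright.
- **Keeper:** I swung it until it met a firm stop at about 8 N. The knob is 4–6 mm to the −x side of the drift, where −5 mm is expected.
- **One check disagreed:** The knob's distance from the drift along y read 38 mm from the wrist camera and 28 mm from the scene camera, against 32 mm expected. The wrist value probably comes from marking the base of the knob instead of its top; I did not re-measure it.
- **Left alone:** The grey spare pin and the specimen jar are where they were. The blue look-alike, which was balanced on its nose at the start, fell over within the first 1.4 s. The arm had not come near it, so I left it lying there.

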